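# Seat a keyed T-stake in the jeweller's stake holder and hold it down

## Robot

A 6-joint arm with a two-finger parallel gripper is mounted at the origin on the work surface. World frame = base frame: x ahead of the robot, y to its left, z up, the work surface at z = 0. Lengths are in mm, angles in degrees, forces in N, time in s.
With the tool pointing down it reaches from about 300 to 850 mm from the base axis. Payload 4.2 kg.
Tool frame: the origin (TCP) lies midway between the tips of the shut fingers; the grasp point (between the pads) lies 19 mm behind it; z points along the fingers, y is the line along which they close (so a half turn about z gives the same grasp; the last joint's range is limited). The gripper opens to 91 mm and grips with 3 to 60 N. Pads are 32 mm wide; open, the fingers measure 118 mm over their backs; the gripper's body (76 mm by 178 mm) begins 60 mm behind the grasp point.
Start: joints at [-1.146, 18.312, 89.639, -0, 72.044, -1.146], TCP at [575.016, 0, 213.976] pointing down, gripper open.
Joint ranges: [-177.97, 177.97], [-48.28, 115.42], [12.27, 149.76], [-77.06, 257.06], [2.81, 150.46], [-146.56, 146.56]. Speed limits (degrees/s): [147.25, 147.25, 180, 180, 180, 180].

## Interface

Orientations are given as [roll, pitch, yaw] about the fixed x, y, z axes, in that order (R = Rz(yaw) Ry(pitch) Rx(roll)).
In Python, from workcell import env gives the robot as it stands.
- The arm moves only by the tool jog_arm, never from a script. Its argument "steps" is one flat list of numbers, 5 for each row, row after row: the closure, from 0 (fully open) to 1 (shut), then the shift along the tool's x, y, z in cm, then the turn about the tool's z in degrees. A call has 1 to 20 rows; each row is the pose to reach, as a shift and turn from the pose commanded when the call began, along the tool's axes at that moment; what a row does not reach only later rows make up. A row lasts 1/10 s, in which the tool goes at most 50 mm and 8.59 degrees, less where a joint would pass 70% of its speed; a pose out of reach is approached as far as the arm can. A call with a gripper value outside its range is refused whole. The fingers move at their own pace and stop on an object; "force" is the grip in N (left out, the last holds). Time passes only in rows, so rows that repeat a pose let the fingers close. It gives the time, the measured TCP pose, the force and the opening at its end, in the units of the state.
- env.state(): the state, without advancing time (a new reading comes with each control period).
- env.grab_frame(name): name is "scene" or "side" or "wrist"; returns the picture (420x560x3 uint8, red, green, blue); there is no depth.
- env.camera_params(name): a dict with "fx", "fy", "cx", "cy" (pixels), "R" (3x3) and "t" (3): a world point X has camera coordinates R X + t. Camera axes: x right, y down, z forward; pixel columns grow to the right and rows downward; lengths in mm; the calibration is good to about 2 mm. A picture is of the moment at which its call begins: read the wrist's pose just before it. camera_params takes no time and is no camera call; for the wrist camera it gives the pose at the moment of the call.
- env.job_done(): hands the job in, once; it reports no verdict.
The state is a dict: "time_s": time; "qpos": joint angles; "qvel": joint speeds; "effort": joint torques, N m; "ee_pos": TCP position; "ee_rot": TCP orientation; "force": force on the tool from outside, world axes, zero at the start; "torque": the same for the moment, N m; "gripper_width": finger opening in mm.
Only numpy, scipy, OpenCV 4.12 (cv2) and the standard library are available. Lean on these libraries where they do the work, as an engineer would, in place of code of your own. Each camera call takes 0.05 s, during which the arm holds its last target. There are 200 camera calls.

## Task

Lift the T-shaped forming stake (the one with a long tapered horn) out of the wooden rack, put its shank into the steel stake holder and turn it until its key slips into the keyway. Push it fully home against the spring, collar down on the holder, and finish while still gripping it and pressing it down, because the spring lifts it again as soon as it is let go; leave the other stake, the bench block and the jar where they are.

Things in the scene. Friction and masses are not known exactly. Their poses are not given: they have to be found in the camera images.
- stake: Steel T-stake, 0.36 to 0.54 kg, upright in either rack hole. Origin: centre of the shank's flat foot; z up the shank; x along the long horn, which is also the key's side. Shank: round, 20 mm diameter, 55 mm long, foot chamfered to 16 mm over 4 mm. Above it a collar 40 mm across from 55 to 61 mm height, a neck 12 mm thick up to 106 mm, then the crossbar.
- stake_grip (a point): Centre of the crossbar's middle part, 116 mm above the foot; axes as the stake. Middle part: 14 mm thick in y, x -20 to 20 mm, 20 mm high: grip here, pinching along y. Beyond it a square block 22 mm thick in y, 24 mm high, x -34 to -20 mm, and on the other side a round horn tapering from 14 to 6 mm diameter, x 20 to 65 mm.
- stake_key (a point): Lower end of the stake's key, on its outer edge: 16 mm from the axis towards the stake's +x, 25 mm above the foot. The key is a straight rib 6 mm wide, from here up to the collar (30 mm); below it the shank is plain round.
- stake_seat (a point): Point on the stake's axis at the underside of the collar, 55 mm above the foot; axes as the stake.
- rack: Fixed dark wooden block 80 x 200 x 30 mm (x, y, z). Origin: centre of its underside. Two round blind holes 24 mm across and 22 mm deep lie 65 mm either side of its middle along y; one stake stands in each, in either order, foot 8 mm above the table.
- holder: Fixed stake holder. Origin: centre of its underside; z up. Dark steel base 120 x 110 x 16 mm, upright round housing 68 mm across, 76 mm high, clamp screw sticking out on the -x side to 60 mm from the axis at 50 mm height. In the housing is a steel sleeve with the keyed bore, its flat top 80 mm above the table. The keyway is on the +x side, roughly.
- socket_mouth (a point): Centre of the bore at the sleeve's top; axes as the holder. Bore 23 mm across (eight-sided), one keyway 9 mm wide reaching 19.5 mm from the axis, full depth. It points up to 0.3 rad to either side of the holder's x, differently each time: see it from above, or feel for it by turning the stake with its key resting on the sleeve's top. The sleeve itself turns only under about 1 N m.
- plunger (a joint): Spring plunger at the bottom of the bore, in m: 0 up (its top 45 mm below the bore's mouth), grows as pushed down; 0.010 when the stake is home (collar on the sleeve's top, foot 55 mm below the mouth), stop at 0.014. Pushes up with about 7 N at 0 and 15 N at 0.010, more than the stake's weight.
- dome_stake: The other steel stake, round dome head 42 mm across, 100 mm tall, no key; stands in the other rack hole and stays there. Origin: centre of its foot.
- bench_block: Bystander: steel bench block on wood, 100 x 80 x 36 mm. Origin: centre of its underside.
- flux_jar: Bystander: closed jar, 56 mm across, 60 mm tall. Origin: centre of its underside.
Not all that is in view belongs to the job. Leave any purple or yellow look-alike of the stake alone.

How it is judged (in metres and radians):
On the way:
1. the T-stake is lifted clear of the rack (height (world z) of stake above 0.04 m and contact force between stake and rack below 0.1 N), for 0.2 s.
At the end, for the whole second after the job is handed in: The T-stake is upright (within 0.08 rad) in the holder's bore with its key in the keyway: collar within 2.5 mm of the sleeve's top, axis within 4 mm of the bore's, plunger pushed down more than 7 mm; it is at rest, and the fingers still hold it (more than 3 N of contact) through the last second (z of stake_seat in the frame of socket_mouth below 0.0025 m and horizontal distance between stake_seat and socket_mouth below 0.004 m and angle between stake's own z axis and vertical below 0.08 rad and value of joint plunger above 0.007 m and contact force between stake and the fingers above 3 N and linear speed of stake below 0.01 m/s); the arm keeps its last pose, push and grip.
It fails at once if the other stake is taken out of its hole or knocked over (distance of dome_stake from where it was at the start of the episode above 0.02 m or angle between dome_stake's own z axis and vertical above 0.4 rad).
It fails at once if the bench block or the jar is moved by more than 2 cm (distance of any of bench_block, flux_jar from where it was at the start of the episode above 0.02 m).
It also fails if it takes over 38 s, if anything falls off the work surface, if the arm or the gripper's body presses on something with over 40 N, if the wrist force passes 120 N, or if a joint passes its speed limit or range.

## Working session

There is one attempt and no reset: what is moved stays moved. The work goes in short steps, Python scripts to look and compute and a tool call to move; the robot and the scene stay as the last step left them, time stands still between calls to the robot, and variables do not carry over. Pictures are saved under pics/ and viewed, on a budget of 10 in all, crops included, one or two more only if the job needs it, and the job is handed in when it is done.

Besides the shell and the picture viewer there is one more tool, called after "Call:" as a command line: name --argument value ..., lists and objects as JSON in quotes. jog_arm: Moves the arm, as the interface text tells. Its arguments: {"type":"object","properties":{"steps":{"type":"array","items":{"type":"number"}},"force":{"type":"number"}},"required":["steps"]}

```bash
mkdir -p pics
cat > h.py <<'E'
import numpy as np, cv2
from workcell import env
def snap(n,f,crop=None,scale=1):
    p=env.camera_params(n); im=env.grab_frame(n)
    im=np.asarray(im)[:,:,::-1].copy(); cv2.imwrite('pics/raw_'+f,im)
    np.savez('pics/'+f+'.npz',**{k:np.array(p[k]) for k in p})
    if crop: im=im[crop[1]:crop[3],crop[0]:crop[2]]
    if scale!=1: im=cv2.resize(im,None,fx=scale,fy=scale,interpolation=cv2.INTER_CUBIC)
    cv2.imwrite('pics/'+f,im)
def ray(p,u,v,z):
    R=np.array(p['R']);t=np.array(p['t']).ravel()
    d=R.T@np.array([(u-p['cx'])/p['fx'],(v-p['cy'])/p['fy'],1]);c=-R.T@t
    return c+d*(z-c[2])/d[2]
def proj(p,X):
    R=np.array(p['R']);t=np.array(p['t']).ravel()
    c=R@np.array(X,float)+t
    return np.array([p['fx']*c[0]/c[2]+p['cx'],p['fy']*c[1]/c[2]+p['cy']])
E
python3 - <<'E'
from h import *
print(env.state())
snap('scene','s1.png');snap('wrist','w1.png')
E
```

```text
{'time_s': 0.0, 'qpos': array([-1.14414791e+00,  1.83516506e+01,  8.97055358e+01, -2.06345472e-03,
        7.20434235e+01, -1.14528264e+00]), 'qvel': array([0.06165336, 0.09163856, 0.01272681, 0.04279536, 0.00426448,
       0.07380224]), 'effort': array([-5.01459035e-04, -4.12465632e+01, -2.31973493e+01,  7.28826877e-02,
        4.58198413e-02, -1.41870069e-04]), 'ee_pos': array([5.74503248e+02, 1.69256620e-02, 2.13126079e+02]), 'ee_rot': array([-1.79899371e+02, -4.95183700e-05,  9.00017726e+01]), 'force': array([ 0.37151633, -0.11395583,  0.07651249]), 'torque': array([-0.04034842,  0.03347626, -0.00446776]), 'gripper_width': 90.94628520799579}
```

View pics/s1.png

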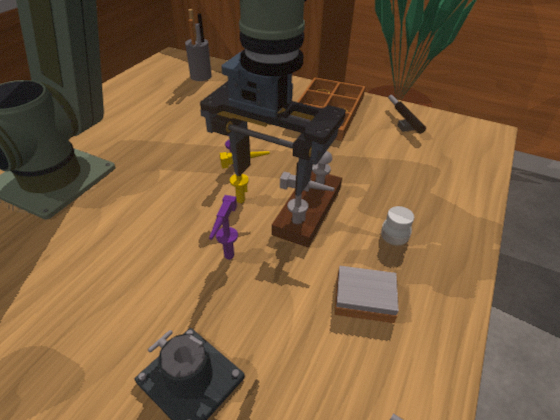

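View pics/w1.png

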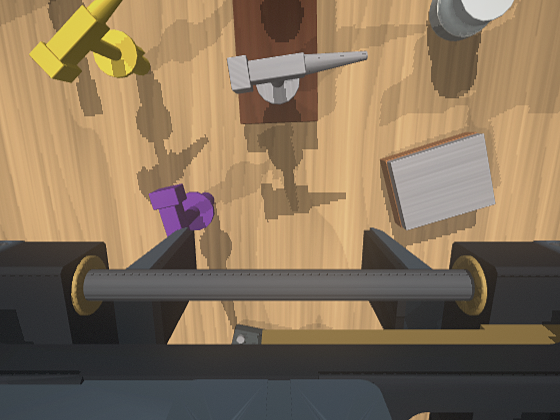

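The wrist view shows the grey T-stake in the rack hole, with its block end at about (236,73), its horn tip at (367,56) and the dome stake behind it. The jar and bench block are to the right, and the purple and yellow look-alikes to the left. The scene view shows the holder, with its top at about (184,355).

Run:
```python
from h import *
w=np.load('pics/w1.png.npz');s=np.load('pics/s1.png.npz')
a=ray(w,236,73,124);b=ray(w,367,56,124);print('block',a,'tip',b,np.linalg.norm(b-a))
c=a+(b-a)*34/99;print('axis',c,'yaw',np.degrees(np.arctan2(*(b-a)[1::-1])))
print('collar c',ray(w,278,88,69))
print('scene tip/block',ray(s,335,188,124),ray(s,284,181,124))
print('rack',[ray(w,*q,30) for q in [(240,123),(317,122)]])
for q in [(137,378),(190,332),(243,376),(195,420)]: print('base',ray(s,*q,16))
print('bore',ray(s,184,355,80))
print('cam',-w['R'].T@w['t'].ravel(),w['R'],w['fx'])
print('jar',ray(s,399,215,60),'blk',ray(s,367,290,36),'purple',ray(w,167,197,124),ray(s,230,200,124),ray(w,60,50,124))
```

```text
block [544.49819794 107.89738375 124.        ] tip [639.66780704 119.434278   124.        ] 95.86633624836294
axis [577.18271016 111.85954945 124.        ] yaw 6.911929648490787
collar c [575.12163081 103.92100788  69.        ]
scene tip/block [637.84880852 128.31127236 124.        ] [547.42886575 103.73215598 124.        ]
rack [array([535.79597323,  74.35452465,  30.        ]), array([615.27070999,  75.41665928,  30.        ])]
base [ 500.58409253 -278.1652137    16.        ]
base [ 525.19957992 -182.67883298   16.        ]
base [ 635.5773912  -205.69608469   16.        ]
base [ 608.64894656 -287.31478321   16.        ]
bore [ 567.96743226 -240.65943304   80.        ]
cam [575.93519795  67.57052053 383.99981548] [[ 9.99999296e-01  8.50813576e-04 -8.27713635e-04]
 [ 1.02678253e-03 -9.69888435e-01  2.43547468e-01]
 [-5.95576390e-04 -2.43548146e-01 -9.69888625e-01]] 330.9201572032799
jar [753.92158093 184.08636087  60.        ] blk [751.16085141   7.66858818  36.        ] purple [486.42638486  15.31697511 124.        ] [487.03481494  13.60738892 124.        ] [418.00469855 123.2697753  124.        ]
```

Call:
jog_arm --steps '[0, -5, 0, 0, 0, 0, -10, 0, 0, 0, 0, -15, 0, 0, 0, 0, -20, 0, 3, 0, 0, -26, 0, 6, 0, 0, -26, 0, 6, 0, 0, -26, 0, 6, 0, 0, -26, 0, 6, 0]'

```text
time_s: 0.9
ee_pos: [574.7, -259.9, 153.4]
ee_rot: [-179.9, -0.1, 89.9]
force: [0.2, -0.0, -0.5]
gripper_width: 91.2
```

Run:
```python
from h import *
s=env.state();print(s['ee_pos'],s['ee_rot'],s['time_s'])
snap('wrist','w2.png',(140,60,420,270),2.8)
```

```text
[ 574.70027982 -259.85416992  153.43050029] [-1.79941224e+02 -7.26466623e-02  8.99354769e+01] 0.9
```

View pics/w2.png

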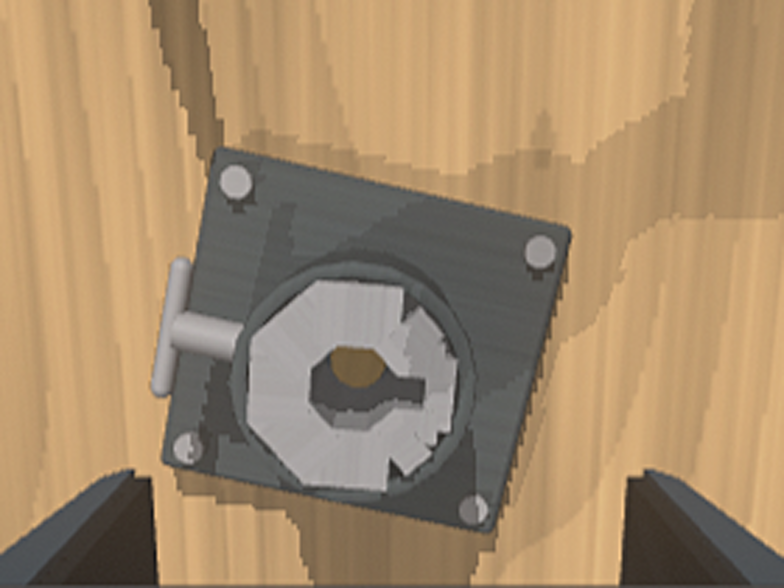

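The holder is yawed about -13°. The bore centre is at crop pixel (352,387), and the keyway points right and slightly down, ending at about (425,390). I'll zoom in on the edges for a finer estimate.

Run:
```python
from h import *
p=np.load('pics/w2.png.npz');im=cv2.imread('pics/raw_w2.png')
f=lambda u,v:ray(p,140+u/2.8,60+v/2.8,80)
print('bore',f(352,387),'end',f(425,390),'outer',[f(*q) for q in [(247,387),(457,387),(352,280),(352,492)]])
# rectified top view at z=80: 10 px/mm, centred
c=f(352,387)[:2]
src=[];dst=[]
for dx,dy in [(-25,-25),(25,-25),(25,25),(-25,25)]:
    src.append(proj(p,[c[0]+dx,c[1]+dy,80]));dst.append([300+10*dx,300-10*dy])
H=cv2.getPerspectiveTransform(np.float32(src),np.float32(dst))
o=cv2.warpPerspective(im,H,(600,600),flags=cv2.INTER_NEAREST)
for r in (100,115,160,195): cv2.circle(o,(300,300),r,(0,0,255),1)
cv2.line(o,(300,300),(560,300),(0,255,0),1)
cv2.imwrite('pics/r2.png',o);print(c)
```

```text
bore [ 566.36413263 -242.15132875   80.        ] end [ 585.99821141 -242.97886826   80.        ] outer [array([ 538.13379844, -242.14463308,   80.        ]), array([ 594.59367492, -242.15802423,   80.        ]), array([ 566.64030639, -213.63859489,   80.        ]), array([ 566.07735992, -271.75832058,   80.        ])]
[ 566.36413263 -242.15132875]
```

View pics/r2.png

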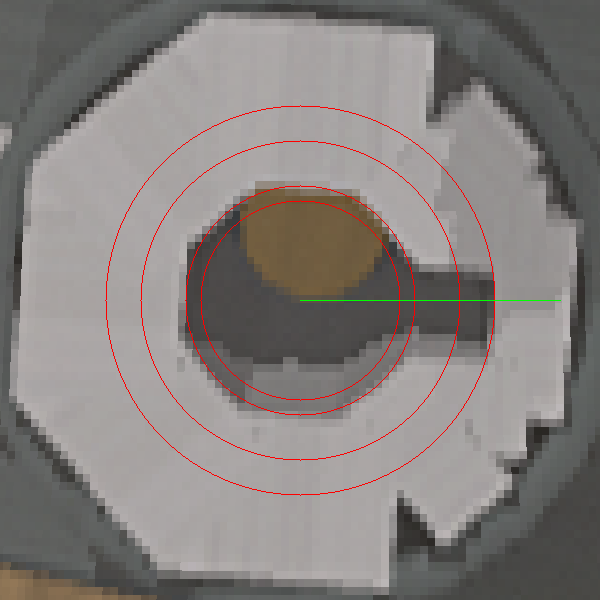

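Call:
jog_arm --steps '[0, 0, 0, -3, 8, 0, 5, 0, -6, 16, 0, 10, 0, -6, 24, 0, 15, 0, -6, 32, 0, 20, 0, -6, 40, 0, 25, 0, -6, 48, 0, 30, 0, -6, 56, 0, 35, 0, -6, 64, 0, 37, 0.1, -5, 72, 0, 37, 0.1, -3, 80, 0, 37, 0.1, -2, 83, 0, 37, 0.1, -2, 83, 0, 37, 0.1, -2, 83]'

```text
time_s: 2.25
ee_pos: [576.0, 111.0, 175.1]
ee_rot: [-180.0, -0.1, 7.1]
force: [0.2, 0.0, 0.0]
gripper_width: 91.1
```

Run:
```python
from h import *
s=env.state();print(s['ee_pos'],s['ee_rot'],s['time_s'])
snap('wrist','w3.png')
```

```text
[575.99621442 111.04912305 175.06070312] [-1.79984817e+02 -9.42950173e-02  7.14977684e+00] 2.25
```

View pics/w3.png

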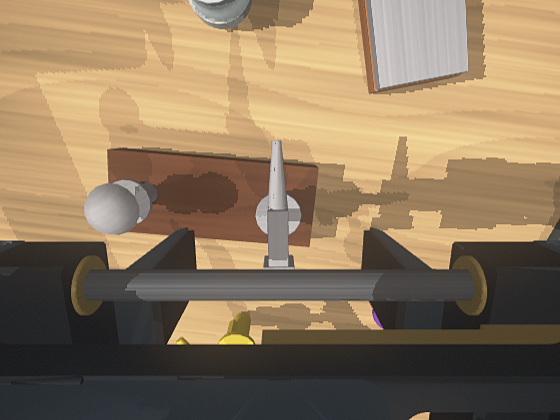

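The horn tip is at (277,141), the horn-to-middle step at (278,208) and the middle-to-block step at (279,257). The stake lies straight between the open fingers.

Run:
```python
from h import *
p=np.load('pics/w3.png.npz')
t=ray(p,277,141,124);m=ray(p,278,208,134);b=ray(p,279,257,134)
print(t,m,b,np.linalg.norm(t-m),np.linalg.norm(m-b))
d=t-(m+b)/2;print('yaw',np.degrees(np.arctan2(d[1],d[0])))
for X in (65,20,-20):print(X,dict(zip((65,20,-20),(t,m,b)))[X][:2]-X*np.array([np.cos(.12),np.sin(.12)]))
```

```text
[637.93077459 118.99571427 124.        ] [595.5598242  112.98333586 134.        ] [561.56861368 108.01547013 134.        ] 43.94822101658563 34.35232281827241
yaw 8.144643525067245
65 [573.39821326 111.2144208 ]
20 [575.70365149 110.58909171]
-20 [581.42478639 110.40971428]
```

Call:
jog_arm --steps '[0, -0.1, 0, 2, -1, 0, -0.1, 0, 4, -1, 0.3, -0.1, 0, 6, -1, 0.5, -0.1, 0, 7, -1, 0.7, -0.1, 0, 7, -1, 1, -0.1, 0, 7, -1, 1, -0.1, 0, 7, -1, 1, -0.1, 0, 7, -1, 1, -0.1, 0, 7, -1, 1, -0.1, 0, 7, -1, 1, -0.1, 0, 7, -1, 1, -0.1, 0, 7, -1]' --force 45

```text
time_s: 3.5
ee_pos: [575.0, 110.0, 104.0]
ee_rot: [-180.0, -0.0, 8.0]
force: [-0.6, 0.6, -0.7]
gripper_width: 13.8
```

Call:
jog_arm --steps '[1, 0, 0, -2, 0, 1, 0, 0, -4, 0, 1, 0, 0, -7, 0, 1, 0, 0, -10, 0, 1, 0, 0, -11, 0, 1, 0, 0, -11, 0, 1, 0, 0, -11, 0]'

```text
time_s: 4.2
ee_pos: [573.8, 109.7, 212.0]
ee_rot: [180.0, 0.2, 8.0]
force: [0.1, -0.1, -5.8]
gripper_width: 13.6
```

Run:
```python
from h import *
s=env.state();print(s)
snap('wrist','w4.png'); snap('side','d4.png')
a,b=cv2.imread('pics/w4.png'),cv2.imread('pics/d4.png')
cv2.imwrite('pics/wd4.png',cv2.resize(np.hstack([a[60:300,140:420],b[:240*1,:]]),(800,229)) if 0 else cv2.resize(np.vstack([a,b]),(420,600)))
o=np.radians(s['ee_rot'][2]);y=np.array([np.sin(o),-np.cos(o)]);x=np.array([np.cos(o),np.sin(o)])
d=np.array([566.5,-242.3])-s['ee_pos'][:2];print('shift x,y cm',d@x/10,d@y/10)
```

```text
{'time_s': 4.2, 'qpos': array([ 9.69240187e+00,  1.93278757e+01,  8.84204611e+01, -2.50155052e-03,
        7.24617320e+01,  9.16928466e+01]), 'qvel': array([-0.04991941,  0.63412429,  0.77836609,  0.07401525,  0.16752956,
       -0.04592225]), 'effort': array([ 2.47853226e-03, -4.65123761e+01, -2.61829627e+01,  3.63361544e-02,
       -1.21632060e-01,  2.86912191e-04]), 'ee_pos': array([573.83885002, 109.66210522, 211.96894931]), 'ee_rot': array([179.99141277,   0.20990671,   8.00029777]), 'force': array([ 0.05073032, -0.08196496, -5.79946428]), 'torque': array([ 0.04723309,  0.13746193, -0.04500595]), 'gripper_width': 13.637590699210108}
shift x,y cm -5.625289252549745 34.75151713377863
```

View pics/wd4.png

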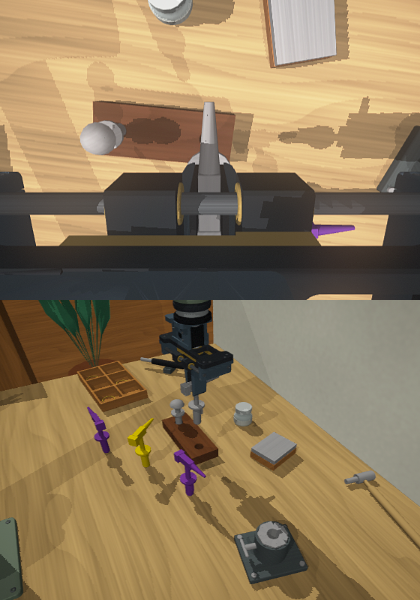

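The stake hangs upright in the fingers, clear of the rack, with its horn tip at about (279,144) in the wrist image. I'll work out the axis offset from the TCP.

Run:
```python
from h import *
p=np.load('pics/w4.png.npz');im=cv2.imread('pics/raw_w4.png')
g=cv2.cvtColor(im,cv2.COLOR_BGR2GRAY)
for v in range(134,160,3): print(v,g[v,266:294])
tcp=np.array([573.84,109.66]);x=np.array([np.cos(.1396),np.sin(.1396)]);y=np.array([x[1],-x[0]])
for v in (142,144):
  for z in (230,232,234):
    q=ray(p,278.7,v,z)[:2]-tcp;print(v,z,q@x-65,q@y)
print('collar edge', ray(p,280,207,212-105+61)[:2])
```

```text
134 [168 188 196 186 185 186 198 197 198 213 215 188 199 198 214 216 215 201
 199 214 215 213 213 213 214 215 212 213]
137 [160 159 166 175 178 177 178 179 179 182 181 181 184 183 184 185 186 185
 186 186 185 185 184 185 186 187 186 185]
140 [166 165 163 164 169 177 181 179 180 179 179 181 180 179 179 179 179 179
 177 179 178 179 178 178 179 180 179 181]
143 [168 168 166 165 166 173 150 174 174 176 173 170 172 167 158 148 140 125
 106 129 184 182 180 180 179 181 180 180]
146 [171 172 171 172 175 165 145 186 196 198 194 191 192 187 176 163 153 135
 113  88 195 188 184 183 184 182 183 181]
149 [173 174 173 175 177 153 178 190 198 194 194 190 193 187 175 162 151 135
 115  94 143 192 188 187 187 188 188 189]
152 [138 139 139 138 135 134 183 194 197 195 193 191 192 188 176 160 150 136
 117  98 132 198 194 195 193 191 190 190]
155 [ 66  65  66  71  61 153 188 196 199 192 193 190 192 187 176 161 150 138
 120 105  97 123 123 121 119 118 114 115]
158 [110 109 110 108 103 172 188 197 198 195 193 191 191 186 173 157 149 137
 120 108  96  78  69  68  70  62  62  63]
142 230 -0.8176882175203843 0.9163852973297602
142 232 -0.7425732571976909 0.9146738223114911
142 234 -0.6674582968749831 0.9129623472932202
144 230 -1.7019153402267904 0.9172409973954607
144 232 -1.6152102812889595 0.9155183061999307
144 234 -1.5285052223511286 0.9137956150043882
collar edge [593.40697374 110.5147709 ]
```

Call:
jog_arm --steps '[1, -0.3, 2, 0, 0, 1, -0.9, 5.5, 0, 0, 1, -1.5, 9.5, 0, 0, 1, -2.2, 13.5, 0, 2, 1, -2.8, 17.5, 0, 4, 1, -3.5, 21.5, 0, 6, 1, -4.1, 25.5, 0, 8, 1, -4.8, 29.5, 0, 10, 1, -5.3, 32.5, 0, 12, 1, -5.6, 34.3, 0, 12, 1, -5.65, 34.75, 0, 12, 1, -5.65, 34.75, 0, 12, 1, -5.65, 34.75, 0, 12, 1, -5.65, 34.75, 0, 12, 1, -5.65, 34.75, 0, 12]'

```text
time_s: 5.8
ee_pos: [567.6, -240.9, 214.1]
ee_rot: [-180.0, -0.0, -3.9]
force: [-0.5, 0.0, -5.7]
gripper_width: 13.7
```

Run:
```python
from h import *
s=env.state();print({k:np.round(s[k],2) for k in s})
snap('wrist','w5.png')
snap('side','d5.png')
a,b=cv2.imread('pics/w5.png')[100:310,140:420],cv2.imread('pics/d5.png')
pd=env.camera_params('side');c=proj(pd,[566,-242,110]).astype(int);print(c)
b=b[max(c[1]-100,0):c[1]+110,max(c[0]-140,0):c[0]+140]
cv2.imwrite('pics/wd5.png',cv2.resize(np.hstack([a[:b.shape[0]],b]),None,fx=1.4,fy=1.4,interpolation=cv2.INTER_CUBIC)); print(a.shape,b.shape)
```

```text
{'time_s': np.float64(5.8), 'qpos': array([-2.408e+01,  2.208e+01,  8.388e+01,  2.000e-02,  7.403e+01,
        6.982e+01]), 'qvel': array([-0.36, -0.01, -0.21, -0.11, -0.04,  0.02]), 'effort': array([-6.000e-02, -4.802e+01, -2.547e+01,  6.000e-02, -4.000e-02,
        0.000e+00]), 'ee_pos': array([ 567.62, -240.93,  214.13]), 'ee_rot': array([-1.7999e+02, -1.0000e-02, -3.9100e+00]), 'force': array([-0.46,  0.01, -5.68]), 'torque': array([0.02, 0.13, 0.02]), 'gripper_width': np.float64(13.69)}
[366 314]
(210, 280, 3) (206, 280, 3)
```

View pics/wd5.png

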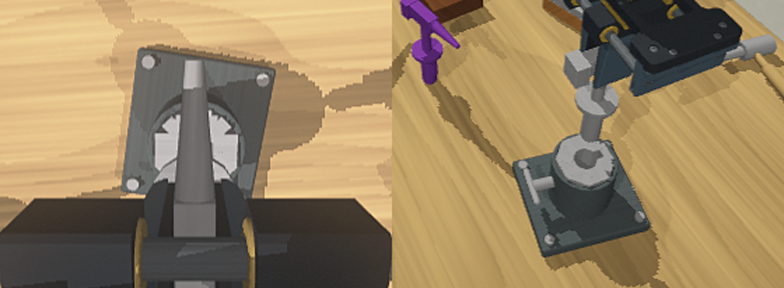

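Wrist view: the horn is centred at crop x=193, and the sleeve below it spans x=155 to 242. Side view: the shank hangs above the sleeve. I'll compare the lateral offsets.

Run:
```python
from h import *
p=np.load('pics/w5.png.npz');s=env.state();tcp=s['ee_pos'];a=np.radians(s['ee_rot'][2])
x=np.array([np.cos(a),np.sin(a)]);y=np.array([x[1],-x[0]])
print(tcp)
for n,u,v,z in [('sleeve',198.5,140,80),('horn tip',193,62,234),('housingL',151,140,76),('housingR',245,140,76)]:
    q=ray(p,140+u/1.4,100+v/1.4,z)[:2];print(n,q,(q-tcp[:2])@x,(q-tcp[:2])@y)
pd=np.load('pics/d5.png.npz')
im=cv2.imread('pics/raw_d5.png');o=im[240:400,300:430];cv2.imwrite('pics/z5.png',cv2.resize(o,None,fx=3.7,fy=3.7,interpolation=cv2.INTER_CUBIC))
```

```text
[ 567.57705325 -241.34586598  214.13041139]
sleeve [ 573.08581176 -244.97177104] 5.744727141919691 3.239092136004014
horn tip [ 630.75002659 -245.53023936] 63.311190926764134 -0.16323153759402653
housingL [ 574.42589985 -212.68759813] 4.86488171815637 -29.060900563876604
housingR [ 570.12053023 -276.54174265] 4.954174738909951 34.93816198110086
```

View pics/z5.png

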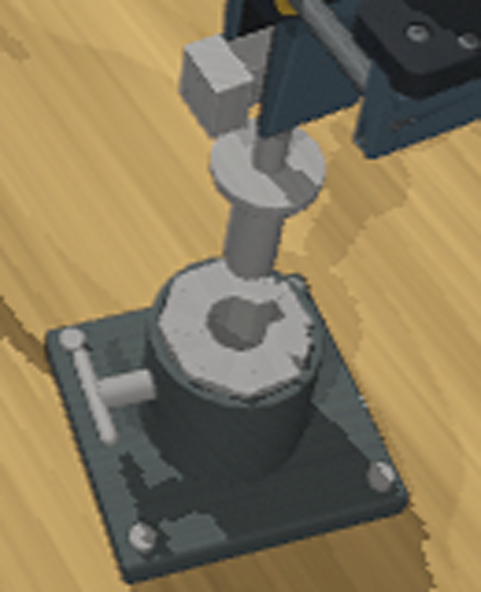

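Run:
```python
from h import *
p=np.load('pics/d5.png.npz')
px=lambda u,v:np.array([300+u/3.7,240+v/3.7])
print('bore obs',px(239,323),'proj',proj(p,[566,-242.3,80]),proj(p,[566,-244.3,80]))
print('shank obs mid',px(252,245),'foot low',px(250,276))
for z in (118,128,140):print(z,proj(p,[567.2,-241.3,z]))
print('d/dx',proj(p,[576,-242.3,80])-proj(p,[566,-242.3,80]),'d/dy',proj(p,[566,-232.3,80])-proj(p,[566,-242.3,80]))
print('bore ray',ray(p,*px(239,323),80),'sleeve',ray(p,*px(237,325),80))
```

```text
bore obs [364.59459459 327.2972973 ] proj [364.08426032 326.84201507] [364.88565466 327.92587504]
shank obs mid [368.10810811 306.21621622] foot low [367.56756757 314.59459459]
118 [367.3872842 310.6063388]
128 [368.22042702 306.34893731]
140 [369.24499292 301.11335429]
d/dx [ 5.78648339 -2.80325542] d/dy [-3.95822048 -5.35336538]
bore ray [ 566.21971434 -243.25556984   80.        ] sleeve [ 565.03141978 -243.63330837   80.        ]
```

Call:
jog_arm --steps '[1, -0.1, 0.18, 0, 0, 1, -0.1, 0.18, 1, 0, 1, -0.1, 0.18, 2, 0, 1, -0.1, 0.18, 3, 0, 1, -0.1, 0.18, 3.5, 0, 1, -0.1, 0.18, 4, 0, 1, -0.1, 0.18, 4.5, 0, 1, -0.1, 0.18, 5, 0, 1, -0.1, 0.18, 5.5, 0, 1, -0.1, 0.18, 5.5, 0, 1, -0.1, 0.18, 5.5, 0]' --force 55

```text
time_s: 7.0
ee_pos: [566.4, -243.8, 159.0]
ee_rot: [-180.0, -0.0, -4.0]
force: [0.4, 0.2, -4.1]
gripper_width: 13.9
```

Run:
```python
from h import *
s=env.state();print({k:np.round(s[k],2) for k in ('ee_pos','ee_rot','force','torque','time_s')})
```

```text
{'ee_pos': array([ 566.39, -243.83,  158.98]), 'ee_rot': array([-1.8e+02, -1.0e-02, -4.0e+00]), 'force': array([ 0.39,  0.23, -4.13]), 'torque': array([ 0.08,  0.06, -0.02]), 'time_s': np.float64(7.0)}
```

Call:
jog_arm --steps '[1, 0, 0, 0.3, 0, 1, 0, 0, 0.6, 0, 1, 0, 0, 0.9, 0, 1, 0, 0, 1.2, 0, 1, 0, 0, 1.2, 0]'

```text
time_s: 7.5
ee_pos: [565.9, -243.7, 146.3]
ee_rot: [-180.0, 0.1, -4.0]
force: [-0.5, 0.1, -5.0]
gripper_width: 13.7
```

Call:
jog_arm --steps '[1, 0, 0, 0.4, 0, 1, 0, 0, 0.8, 0, 1, 0, 0, 1.2, 0, 1, 0, 0, 1.6, 0, 1, 0, 0, 1.9, 0, 1, 0, 0, 1.9, 0]'

```text
time_s: 8.1
ee_pos: [566.4, -243.9, 128.8]
ee_rot: [180.0, -0.0, -4.0]
force: [-2.4, 0.2, 4.4]
gripper_width: 14.0
```

Call:
jog_arm --steps '[1, -0.03, 0, 0.3, 0, 1, -0.05, 0, 0.6, 0, 1, -0.05, 0, 0.8, 0, 1, -0.05, 0, 0.8, 0, 1, -0.05, 0, 0.8, 0]'

```text
time_s: 8.6
ee_pos: [566.4, -243.9, 122.2]
ee_rot: [180.0, -0.1, -4.0]
force: [-2.4, 2.1, 8.2]
gripper_width: 13.9
```

Call:
jog_arm --steps '[1, 0, 0, 0.1, 0, 1, 0, 0, 0.2, 0, 1, 0, 0, 0.3, 0, 1, 0, 0, 0.4, 0, 1, 0, 0, 0.4, 0, 1, 0, 0, 0.4, 0, 1, 0, 0, 0.4, 0]'

```text
time_s: 9.3
ee_pos: [566.6, -243.9, 121.0]
ee_rot: [179.9, -0.2, -4.0]
force: [-5.8, 2.9, 22.1]
gripper_width: 13.7
```

The upward force has jumped to 22 N with the TCP at 121.0 mm, which is the expected seated height. I'll check by eye and check that it is steady.

Run:
```python
from h import *
snap('side','d6.png',(300,220,450,400),3.3)
s=env.state();print({k:np.round(s[k],2) for k in ('ee_pos','ee_rot','force','torque','time_s','qvel','gripper_width')})
```

```text
{'ee_pos': array([ 566.56, -243.86,  120.98]), 'ee_rot': array([179.93,  -0.24,  -4.  ]), 'force': array([-5.72,  3.45, 21.65]), 'torque': array([0.81, 1.57, 0.  ]), 'time_s': np.float64(9.35), 'qvel': array([ 0.09, -0.03, -0.05, -0.09,  0.01,  0.01]), 'gripper_width': np.float64(13.73)}
```

View pics/d6.png

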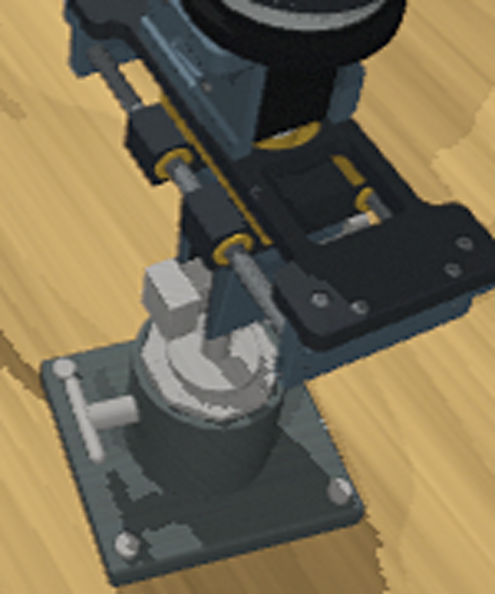

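Call:
jog_arm --steps '[1, 0, 0, 0, 0, 1, 0, 0, 0, 0, 1, 0, 0, 0, 0, 1, 0, 0, 0, 0, 1, 0, 0, 0, 0]'

```text
time_s: 9.85
ee_pos: [566.6, -243.9, 121.0]
ee_rot: [179.9, -0.2, -4.0]
force: [-6.2, 4.4, 21.7]
gripper_width: 13.4
```

Run:
```python
from h import *
print(env.job_done()); s=env.state();print(s['time_s'],s['ee_pos'],s['force'],s['gripper_width'])
```

```text
the job is handed in; nothing more can be done
None
the job is handed in; nothing more can be done
```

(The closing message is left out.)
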